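Fit the matching bracket to the shaker and tighten its wing nut

ROBOT

A 6-joint arm with a two-finger parallel gripper is mounted at the origin on the work surface. World frame = base frame: x ahead of the robot, y to its left, z up, the work surface at z = 0. Lengths are in mm, angles in degrees, forces in N, time in s.
With the tool pointing down it reaches from about 300 to 850 mm from the base axis. Payload 4.2 kg.
Tool frame: the origin (TCP) lies at the very end of the fingers, on their centre line; the grasp point (between the pads) lies 19 mm behind it (env.grip_point_offset is the distance from the TCP to the grasp point, in mm); z points along the fingers, y is the line along which they close (so a half turn about z gives the same grasp; the last joint's range is limited). The gripper opens to 91 mm and grips with 3 to 60 N. Pads are 32 mm wide; open, the fingers measure 118 mm over their backs; the gripper's body (76 mm by 178 mm) begins 60 mm behind the grasp point.
Start: joints at [63.598, 18.312, 89.639, -0, 72.044, -1.146], TCP at [245.336, 520.052, 213.976] pointing down, gripper open.
Joint ranges: [-177.97, 177.97], [-48.28, 115.42], [12.27, 149.76], [-77.06, 257.06], [2.81, 150.46], [-146.56, 146.56]. Speed limits (degrees/s): [147.25, 147.25, 180, 180, 180, 180].

INTERFACE

Orientations are given as [roll, pitch, yaw] about the fixed x, y, z axes, in that order (R = Rz(yaw) Ry(pitch) Rx(roll)).
In Python, from workcell import env gives the robot as it stands. The module is installed in compiled form; this text tells all that it offers.
- The arm moves only by the tool arm_command, never from a script. Its argument "rows" is a list of rows, each an object with "delta_pos": the shift along the tool's x, y, z in mm, a list of three; "roll": the turn about the tool's z in units of 5 degrees (1.0 is 5 degrees); "jaw": the opening in per cent of the stroke, from 0 (shut) to 100 (fully open). A call has 1 to 20 rows; each row is the pose to reach, as a shift and turn from the pose commanded when the call began, along the tool's axes at that moment; what a row does not reach only later rows make up. A row lasts 1/12 s, in which the tool goes at most 41.7 mm and 7.16 degrees, less where a joint would pass 70% of its speed; a pose out of reach is approached as far as the arm can. A call with a gripper value outside its range is refused whole. The fingers move at their own pace and stop on an object; "squeeze" is the grip in N (left out, the last holds). Time passes only in rows, so rows that repeat a pose let the fingers close. It gives the time, the measured TCP pose, the force, the opening and the grip force at its end, in the units of the state.
- env.state(): the state, without advancing time (a new reading comes with each control period).
- env.grab_frame(name): name is "scene" or "top"; returns a dict with "img" (420x560x3 uint8, blue, green, red), "z_map" (420x560 float32, mm along the optical axis (not along the pixel's ray), 0 where there is no reading), "fov_y" (degrees; the focal length in pixels is half the picture's height over the tangent of half this angle, whatever the lens; pixels are square), "cx", "cy" (the principal point, pixels), "R" (3x3) and "t" (3): a world point X has camera coordinates R X + t. Camera axes: x right, y down, z forward; pixel columns grow to the right and rows downward; lengths in mm; the calibration is good to about 2 mm. A picture is of the moment at which its call begins.
- env.job_done(): hands the job in; it is judged then, once.
The state is a dict: "time_s": time; "qpos": joint angles; "qvel": joint speeds; "effort": joint torques, N m; "ee_pos": TCP position; "ee_rot": TCP orientation; "force": force on the tool from outside, world axes, zero at the start; "torque": the same for the moment, N m; "gripper_width": finger opening in mm; "gripper_force": force on a finger pad.
Only numpy, scipy, OpenCV 4.12 (cv2) and the standard library are available. Lean on these libraries where they do the work, as an engineer would, in place of code of your own. Each camera call takes 0.05 s, during which the arm holds its last target. There are 200 camera calls.

TASK

One old bracket lies on the white paper mat beyond the bins as a sample: take the new bracket of the same shape from the bins and slide its fork, flat on the shaker's platform and pointing straight in from the front edge, fully home round the stud under the loose wing nut. Then turn the wing nut clockwise until it is tight against its stop, and let go. Leave the other brackets in their bins, the sample where it lies, and the dish stacks standing undisturbed.

Things in the scene. Friction and masses are not known exactly. Their poses are not given: they have to be found in the camera images.
- tee: new T-headed bracket, blue plastic, flat in one of the bins: 160 mm long, 12 mm thick, 110 g; shank 26 mm wide; front end a fork 42 mm wide with an open slot 16 mm wide, 34 mm deep; at its tail end a crossbar 70 mm wide (along its y) and 22 mm deep, making a T. Origin mid-length on the underside; x to the fork, z up
- tee_grip (a point): where to grip the new T-headed bracket: on the plain shank (26 mm wide), half-way up (6 mm above its underside), sides free, bare shank 16 mm either way along it; x along the bracket to the fork, z up. The fork's open end is 90 mm ahead (+x), the tail end 70 mm behind
- tee_slot (a point): point in the slot of the new T-headed bracket where the stud's axis lies when the bracket is fully home: 61 mm ahead of tee_grip, 5 mm from the slot's closed end, 29 mm from its open end, half-way up; same axes
- sample_tee (a point): old bracket shaped exactly like the new T-headed one; middle of its length, half-way up; x to its fork. Of the three old brackets only the one on the paper mat is the sample; the other two lie in the red tray of scrapped parts, beyond the shaker, and do not matter
- ell: new L-headed bracket, blue plastic, flat in one of the bins: 160 mm long, 12 mm thick, 110 g; shank 26 mm wide; front end a fork 42 mm wide with an open slot 16 mm wide, 34 mm deep; at its tail end a bar 22 mm deep that sticks out to one side only, from y = -13 to y = +45 mm, making an L. Origin mid-length on the underside; x to the fork, z up
- ell_grip (a point): where to grip the new L-headed bracket: on the plain shank (26 mm wide), half-way up (6 mm above its underside), sides free, bare shank 16 mm either way along it; x along the bracket to the fork, z up. The fork's open end is 90 mm ahead (+x), the tail end 70 mm behind
- ell_slot (a point): point in the slot of the new L-headed bracket where the stud's axis lies when the bracket is fully home: 61 mm ahead of ell_grip, 5 mm from the slot's closed end, 29 mm from its open end, half-way up; same axes
- sample_ell (a point): old bracket shaped exactly like the new L-headed one; middle of its length, half-way up; x to its fork. Of the three old brackets only the one on the paper mat is the sample; the other two lie in the red tray of scrapped parts, beyond the shaker, and do not matter
- disc: new round-headed bracket, blue plastic, flat in one of the bins: 160 mm long, 12 mm thick, 110 g; shank 26 mm wide; front end a fork 42 mm wide with an open slot 16 mm wide, 34 mm deep; at its tail end a round disc 54 mm in diameter, making a paddle. Origin mid-length on the underside; x to the fork, z up
- disc_grip (a point): where to grip the new round-headed bracket: on the plain shank (26 mm wide), half-way up (6 mm above its underside), sides free, bare shank 16 mm either way along it; x along the bracket to the fork, z up. The fork's open end is 90 mm ahead (+x), the tail end 70 mm behind
- disc_slot (a point): point in the slot of the new round-headed bracket where the stud's axis lies when the bracket is fully home: 61 mm ahead of disc_grip, 5 mm from the slot's closed end, 29 mm from its open end, half-way up; same axes
- sample_disc (a point): old bracket shaped exactly like the new round-headed one; middle of its length, half-way up; x to its fork. Of the three old brackets only the one on the paper mat is the sample; the other two lie in the red tray of scrapped parts, beyond the shaker, and do not matter
- mat: white paper mat 150 x 200 x 4 mm, fixed, beyond the bins (further from the robot), with the sample on it; origin at the centre of its underside
- bins: grey tray, fixed, 208 mm (x) by 391 mm (y), divided by 4 mm walls into three equal bins side by side along y; floor 4 mm thick, walls 34 mm high; origin at the centre of its underside. Each bin holds one new bracket, fork roughly to +x
- shaker: white bench shaker, fixed; flat grey platform 225 mm (x) by 300 mm (y), its top 85 mm above the bench. Origin on the bench straight under the stud; z up, x from the platform's open front edge (150 mm before the stud, nearest the robot) to the stud: brackets go in along +x. Dish stacks stand on it about 95 mm either side (y) of the stud
- stud (a point): foot of the steel stud, on its axis, level with the platform's top (85 mm above the bench); axes as the shaker's. The stud is 10 mm in diameter and carries the wing nut. A bracket lying on the platform has its slot point 6 mm above this level
- nut_grip (a point): orange wing nut on the stud: point on its axis to grip at. Wings 68 mm tip to tip along x, 12 mm thick along y (flat sides), from 14 mm below to 14 mm above this point. Hub 26 mm in diameter, its underside 26 mm below this point and 18 mm above the platform at joint 0 (a bracket is 12 mm). The dish stacks leave about 50 mm free from the axis
- nut (a joint): angle of the wing nut: 0 fully loose, starts at 0 to 0.5 rad, grows clockwise seen from above to the stop at 2.3 rad, where it is tight and its wings lie along the shaker's x, in line with a bracket. It sinks 2.5 mm per rad, turns with about 0.06 N m of friction, stays where it is left
- stack_left: taped stack of three dishes, 86 mm in diameter and 45 mm tall, 105 g, standing loose on the platform to the +y side of the stud; origin at the centre of its underside
- stack_right: the same, to the -y side of the stud

How it is judged:
By the outcome, as a careful person would: the job done as asked, in the order asked, and still so for the second after the job is handed in, with the robot touching nothing.
It also fails if it takes over 67 s, if anything falls off the work surface, if the arm or the gripper's body presses on something with over 40 N, if the wrist force passes 120 N, or if a joint passes its speed limit or range.

## Working session

There is one attempt and no reset: what is moved stays moved. The work goes in short steps, Python scripts to look and compute and a tool call to move; the robot and the scene stay as the last step left them, time stands still between calls to the robot, and variables do not carry over. Pictures are saved under pics/ and viewed, at most 10 in all, crops included, and the job is handed in when it is done.

Besides the shell and the picture viewer there is one more tool, called after ">>>" as name(argument=value, ...), one argument or row to a line, values as JSON. arm_command: Moves the arm, as the interface text tells. Its arguments: {"type":"object","properties":{"rows":{"type":"array"},"squeeze":{"type":"number"}},"required":["rows"]}

```bash
mkdir -p pics
cat > h.py <<'E'
import numpy as np, cv2, pickle
from workcell import env
def grab(n,tag):
    f=env.grab_frame(n); pickle.dump(f,open(f'{tag}.pkl','wb')); return f
def load(tag): return pickle.load(open(f'{tag}.pkl','rb'))
def foc(f): return f['img'].shape[0]/2/np.tan(np.radians(f['fov_y'])/2)
def cloud(f):
    F=foc(f); h,w=f['z_map'].shape; v,u=np.mgrid[:h,:w]; z=f['z_map']
    c=np.stack([(u-f['cx'])/F*z,(v-f['cy'])/F*z,z],-1)
    return (c-np.array(f['t']))@np.array(f['R'])
def onz(f,u,v,Z):
    R=np.array(f['R']);F=foc(f);d=R.T@np.array([(u-f['cx'])/F,(v-f['cy'])/F,1]);o=-R.T@np.array(f['t'])
    return o+d*(Z-o[2])/d[2]
def proj(f,X):
    c=np.array(f['R'])@np.array(X)+np.array(f['t']);F=foc(f)
    return c[:2]/c[2]*F+[f['cx'],f['cy']]
E
python3 - <<'E'
from h import *
for n in('scene','top'):
    f=grab(n,n+'0'); cv2.imwrite(f'pics/{n}0.png',f['img']); print(n,f['fov_y'],-np.array(f['R']).T@np.array(f['t']),np.array(f['R']).round(2).tolist())
print(env.state(),env.grip_point_offset)
E
```

```text
scene 42.86037168689515 [1145.41845786  776.89470135 1214.33340526] [[-0.81, 0.58, -0.01], [0.45, 0.62, -0.64], [-0.37, -0.53, -0.76]]
top 50.60494681144638 [ 387.96672843   38.48687571 1224.98040166] [[-0.16, -0.99, -0.0], [-0.97, 0.15, -0.2], [0.2, -0.03, -0.98]]
{'time_s': 0.1, 'qpos': array([ 6.35972374e+01,  1.83484268e+01,  8.96987751e+01,  1.88462685e-04,
        7.20439435e+01, -1.14705018e+00]), 'qvel': array([-0.07238491, -0.05612144, -0.18605854,  0.00514694, -0.04212352,
       -0.20381902]), 'effort': array([-6.64681211e-04, -4.13330519e+01, -2.32511097e+01,  7.27762934e-02,
        4.20938933e-02, -6.71524072e-05]), 'ee_pos': array([245.13917399, 519.63363339, 213.204199  ]), 'ee_rot': array([-1.79908877e+02, -2.00374342e-03,  1.54744228e+02]), 'force': array([-0.83737275,  0.34018739, -0.93158094]), 'torque': array([-0.01528653,  0.03770329, -0.04319171]), 'gripper_force': 0.0, 'gripper_width': 91.44823733664487} 18.8
```

View pics/scene0.png

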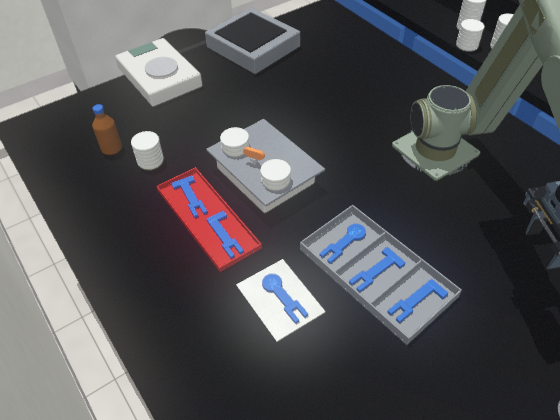

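View pics/top0.png

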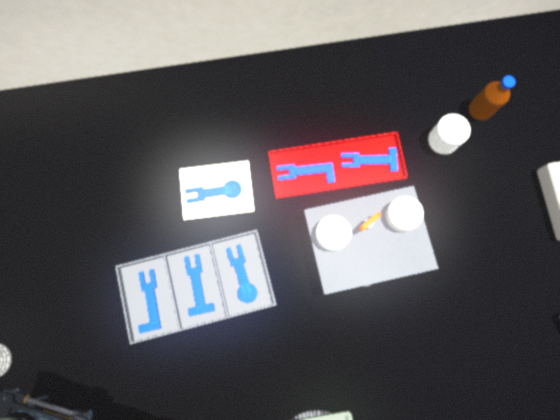

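The sample on the mat, at about (213,190) in the top picture, is the round-headed one. The new disc lies in the bin at about (242,275). The stud and nut are at (369,221), between the two stacks.

Run:
```python
from h import *
for n in('top','scene'):
    f=load(n+'0'); P=cloud(f); img=f['img'].astype(int); b,g,r=img[...,0],img[...,1],img[...,2]
    blue=((b-r)>60)&((b-g)>30)&(f['z_map']>0); blue=blue.astype(np.uint8)
    k,l,s,c=cv2.connectedComponentsWithStats(blue)
    for i in range(1,k):
        if 250<s[i,4]<3000:
            m=l==i; q=P[m]; q=q[(q[:,2]>0)&(q[:,2]<60)]
            if len(q)<50: continue
            mu=q[:,:2].mean(0); w,V=np.linalg.eigh(np.cov(q[:,:2].T)); a=V[:,1]; t=(q[:,:2]-mu)@a
            print(n,'blue',c[i].round(),len(q),'mean',q.mean(0).round(1),'zmed',np.median(q[:,2]).round(1),'ax',np.degrees(np.arctan2(a[1],a[0])).round(1),'ext',t.min().round(),t.max().round())
    o=(r>180)&(g>70)&(g<190)&(b<100)&(P[...,2]>80)
    q=P[o]; mu=q.mean(0); w,V=np.linalg.eigh(np.cov(q[:,:2].T)); a=V[:,1];t=(q[:,:2]-mu[:2])@a
    print(n,'orange',len(q),mu.round(1),np.percentile(q[:,2],[5,50,95]).round(),np.degrees(np.arctan2(a[1],a[0])).round(1),t.min(),t.max(), np.argwhere(o).mean(0))
    # platform
    pl=(abs(P[...,2]-85)<4)&(P[...,0]>250)&(P[...,1]<50)&(P[...,1]>-450)
    k,l,s,c=cv2.connectedComponentsWithStats(pl.astype(np.uint8)); i=1+np.argmax(s[1:,4]); q=P[l==i]
    print('platf',s[i],np.median(q[:,2]),cv2.minAreaRect(q[:,:2].astype(np.float32)),cv2.boxPoints(cv2.minAreaRect(q[:,:2].astype(np.float32))).round().tolist())
    st=(abs(P[...,2]-130)<5)&(r>150)&(b>150)&(g>150)&(P[...,0]<700)&(P[...,0]>250)
    k,l,s,c=cv2.connectedComponentsWithStats(st.astype(np.uint8))
    for i in range(1,k):
        if s[i,4]>100: print('stack',c[i].round(),s[i,4],P[l==i].mean(0).round(1),cv2.minEnclosingCircle(P[l==i][:,:2].astype(np.float32)))
f=load('top0')
A=cv2.resize(f['img'][225:345,205:285],None,fx=5,fy=5,interpolation=cv2.INTER_CUBIC); B=cv2.resize(f['img'][180:300,300:440],None,fx=5,fy=5,interpolation=cv2.INTER_CUBIC)
cv2.imwrite('pics/cA.png',np.hstack([A[:,:400]]));cv2.imwrite('pics/cB.png',B)
```

```text
top blue [373. 159.] 576 mean [ 752.9 -294.3   16.4] zmed 16.5 ax 82.4 ext -68.0 91.0
top blue [307. 171.] 539 mean [ 748.3 -103.9   16.5] zmed 16.6 ax 81.5 ext -72.0 86.0
top blue [216. 191.] 449 mean [729.9 160.   15.8] zmed 15.8 ax 90.0 ext -68.0 84.0
top blue [242. 276.] 784 mean [484.4 121.8  15.2] zmed 15.8 ax -171.2 ext -88.0 73.0
top blue [197. 288.] 835 mean [472.8 245.2  15. ] zmed 15.7 ax -176.5 ext -93.0 70.0
top blue [150. 302.] 837 mean [453.6 375.1  14.7] zmed 15.4 ax 177.8 ext -90.0 77.0
top orange 65 [ 761.3 -531.1  309. ] [ 114.  124. 1225.] 123.2 -153.49149720287718 680.9981482664563 [110.47692308 475.89230769]
platf [ 304  186  134  109 7141] 85.51700508518888 ((522.6380615234375, -224.5404815673828), (225.09619140625, 300.7024841308594), 3.6146368980407715) [[401.0, -82.0], [420.0, -382.0], [644.0, -367.0], [625.0, -67.0]]
stack [405. 213.] 887 [ 567.5 -315.3  130.5] ((567.9309692382812, -316.52374267578125), 43.55592727661133)
stack [333. 232.] 907 [ 546.9 -127.6  130.4] ((547.6620483398438, -128.4443817138672), 43.54154968261719)
scene blue [190. 194.] 459 mean
[... 345 characters left out ...]
an [733.6 167.2  16.7] zmed 16.8 ax 90.3 ext -76.0 83.0
scene blue [417. 299.] 747 mean [457.7 379.2  16.1] zmed 16.4 ax 177.4 ext -87.0 82.0
scene orange 44 [652.6 -55.4 309.7] [ 131.  141. 1214.] 59.4 -207.0283628630921 967.2245354410787 [163.90909091 248.81818182]
platf [ 206  119  119   87 3170] 85.49591844505179 ((523.2862548828125, -222.3690185546875), (227.8919219970703, 305.9216003417969), 3.6951427459716797) [[400.0, -77.0], [419.0, -382.0], [647.0, -368.0], [627.0, -62.0]]
stack [234. 137.] 418 [ 570.  -312.4  130.5] ((567.672607421875, -314.7711486816406), 46.796443939208984)
stack [275. 170.] 511 [ 549.2 -124.8  130.5] ((548.4573364257812, -127.64868927001953), 45.14798355102539)
```

View pics/cA.png

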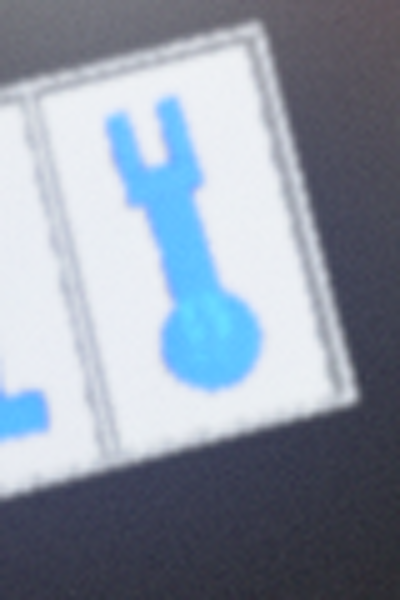

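View pics/cB.png

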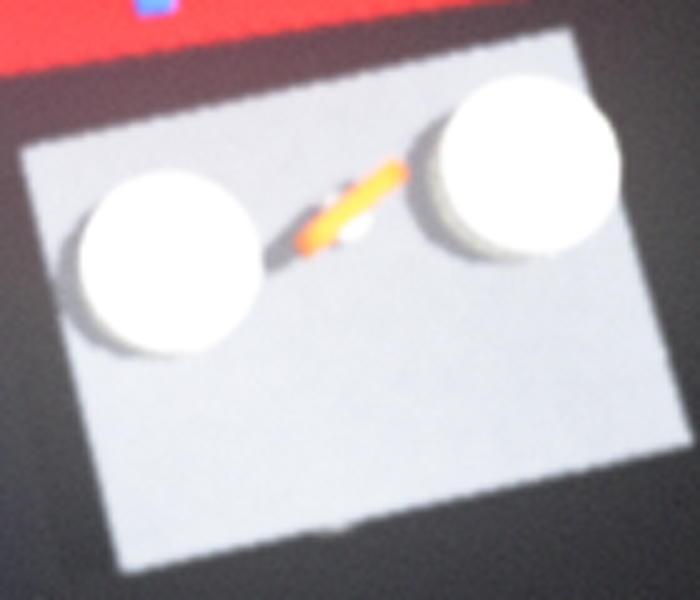

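The crops show the disc's fork tips at about (229-240,247) and its disc centre at about (247,293). The wings run from (362,229) to (380,214). Next I refine the axis and nut angle and work out the first moves.

```bash
cat >> h.py <<'E'
from scipy.spatial.transform import Rotation as Ro
def go(p,yaw,frm=None):
    "delta (tool axes) and roll from commanded pose frm=(pos,yaw) to p,yaw, tool pointing down"
    s=env.state(); p0,y0=frm if frm else (s['ee_pos'],s['ee_rot'][2])
    R=Ro.from_euler('xyz',[180,0,y0],degrees=True).as_matrix()
    d=R.T@(np.array(p,float)-p0); dy=(yaw-y0+180)%360-180
    print('delta',d.round(1).tolist(),'roll',round(-dy/5,2),'rows>=',max(np.linalg.norm(d)/41.7,abs(dy)/7.16).__round__(1))
def wings(f):
    P=cloud(f); i=f['img'].astype(int); b,g,r=i[...,0],i[...,1],i[...,2]
    m=(r>170)&(r-b>90)&(r-g>40)&(P[...,2]>105)&(P[...,2]<160)&(abs(P[...,0]-560)<60)&(abs(P[...,1]+222)<60)
    px=np.argwhere(m)[:,::-1]
    q=np.array([onz(f,u,v,142) for u,v in px])[:,:2]
    mu=q.mean(0);w,V=np.linalg.eigh(np.cov(q.T));a=V[:,1];t=(q-mu)@a
    mid=mu+a*(t.max()+t.min())/2
    print('wing n',len(q),'mid',mid.round(1),'len',np.ptp(t).round(1),'ang',(np.degrees(np.arctan2(a[1],a[0]))%180).round(1), 'z',np.median(P[m][:,2]).round(1))
E
python3 - <<'E'
from h import *
for n in('top','scene'):
    f=load(n+'0'); wings(f)
f=load('top0')
tip=(onz(f,205+118/5,225+117/5,16)+onz(f,205+168/5,225+100/5,16))/2; dc=onz(f,205+212/5,225+338/5,16)
v=(tip-dc)[:2];L=np.linalg.norm(v);print('tip',tip,'disc',dc,L,'(133)',np.degrees(np.arctan2(v[1],v[0])),'grip',tip[:2]-90*v/L, dc[:2]+43*v/L)
go([482,122,110],188.8,(np.array([245.34,520.05,213.98]),154.75))
E
```

```text
wing n 24 mid [ 558.9 -218.7] len 65.3 ang 118.6 z 138.0
wing n 118 mid [ 562.8 -212.2] len 68.1 ang 114.3 z 138.6
tip [566.6456002  132.55169344  16.        ] disc [438.06886317 112.88828102  16.        ] 130.07162292726457 (133) 8.694952051276651 grip [477.67995134 118.94605773] [480.57467319 119.38875142]
delta [-383.8, -259.1, 104.0] roll -6.81 rows>= 11.4
```

>>> arm_command(
  rows=[
    {"delta_pos": [-30, -20, 5], "roll": -0.8, "jaw": 60},
    {"delta_pos": [-65, -44, 15], "roll": -1.6, "jaw": 60},
    {"delta_pos": [-100, -67, 25], "roll": -2.4, "jaw": 60},
    {"delta_pos": [-134, -91, 35], "roll": -3.2, "jaw": 60},
    {"delta_pos": [-168, -114, 45], "roll": -4, "jaw": 60},
    {"delta_pos": [-202, -137, 55], "roll": -4.8, "jaw": 60},
    {"delta_pos": [-236, -160, 65], "roll": -5.6, "jaw": 60},
    {"delta_pos": [-270, -183, 75], "roll": -6.4, "jaw": 60},
    {"delta_pos": [-304, -206, 85], "roll": -6.8, "jaw": 60},
    {"delta_pos": [-338, -229, 95], "roll": -6.8, "jaw": 60},
    {"delta_pos": [-365, -247, 102], "roll": -6.8, "jaw": 60},
    {"delta_pos": [-383, -260, 104], "roll": -6.8, "jaw": 60},
    {"delta_pos": [-383, -260, 104], "roll": -6.8, "jaw": 60},
    {"delta_pos": [-383, -260, 104], "roll": -6.8, "jaw": 60},
  ],
)

```text
time_s: 1.27
ee_pos: [480.8, 120.6, 109.5]
ee_rot: [180.0, -0.1, -171.4]
force: [0.9, 0.3, 0.0]
gripper_width: 54.5
gripper_force: 0.0
```

Run:
```python
from h import *
s=env.state();print(s['time_s'],s['ee_pos'],s['ee_rot'],s['gripper_width'],s['qpos'],s['force'])
for n in('scene','top'):
    f=grab(n,n+'1'); print(n,proj(f,s['ee_pos']),proj(f,[481,120,16]))
    if n=='scene': cv2.imwrite('pics/s1.png',cv2.resize(f['img'][180:300,280:440],None,fx=4,fy=4,interpolation=cv2.INTER_CUBIC))
go([481,120,7.5],188.8)
```

```text
1.2667 [480.77954173 120.61819443 109.46342209] [ 1.79978036e+02 -7.18757059e-02 -1.71422489e+02] 54.537624302982664 [ 1.27359347e+01  1.67416725e+01  1.08621159e+02  3.32239304e-02
  5.47072669e+01 -8.58607741e+01] [0.8804442  0.32328933 0.00779243]
scene [348.52253244 217.07261955] [345.65140742 238.21002008]
top [239.39124584 274.74803987] [242.52920857 277.09218651]
delta [-0.4, -2.2, 102.4] roll -0.01 rows>= 2.5
```

View pics/s1.png

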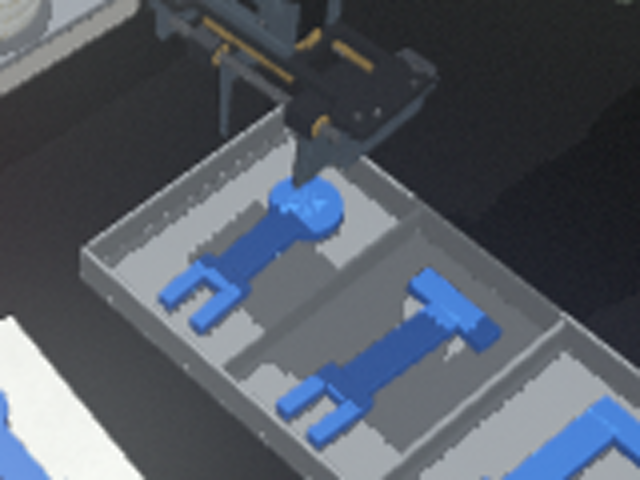

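The fingers straddle the shank line above the disc bracket, with tips at about crop (225,135) and (300,185). Going down and gripping.

>>> arm_command(
  rows=[
    {"delta_pos": [0, -1, 35], "roll": 0, "jaw": 60},
    {"delta_pos": [0, -1, 70], "roll": 0, "jaw": 60},
    {"delta_pos": [0, -1, 95], "roll": 0, "jaw": 60},
    {"delta_pos": [0, -1, 102], "roll": 0, "jaw": 60},
    {"delta_pos": [0, -1, 102], "roll": 0, "jaw": 60},
    {"delta_pos": [0, -1, 102], "roll": 0, "jaw": 15},
    {"delta_pos": [0, -1, 102], "roll": 0, "jaw": 15},
    {"delta_pos": [0, -1, 102], "roll": 0, "jaw": 15},
    {"delta_pos": [0, -1, 102], "roll": 0, "jaw": 15},
    {"delta_pos": [0, -1, 102], "roll": 0, "jaw": 15},
  ],
  squeeze=25,
)

```text
time_s: 2.2
ee_pos: [481.7, 120.9, 9.0]
ee_rot: [180.0, 0.1, -171.3]
force: [-0.2, 0.1, 4.8]
gripper_width: 25.3
gripper_force: 25.0
```

Run:
```python
from h import *
s=env.state();print(s['ee_pos'],s['ee_rot'],s['gripper_width'],s['gripper_force'],s['force'])
go([481,120,150],188.8)
# pose in front of shaker, 45 mm short of home
y=3.7;u=np.array([np.cos(np.radians(y)),np.sin(np.radians(y))]);st=np.array([560.3,-221.7])
print('home grip',st-61*u,'pre',st-111*u)
go([*(st-111*u),150],180+y)
```

```text
[481.68639632 120.87449304   9.03874971] [ 1.79967710e+02  1.36184571e-01 -1.71271903e+02] 25.321911355746497 25.001306533813477 [-0.15247425  0.12808959  4.82082324]
delta [0.8, -0.8, -141.0] roll -0.01 rows>= 3.4
home grip [ 499.42714729 -225.6364708 ] pre [ 449.53136637 -228.86308622]
delta [84.9, -340.8, -141.0] roll 1.01 rows>= 9.1
```

Gripped at 25.3 mm. Lifting and carrying it to the front of the platform.

>>> arm_command(
  rows=[
    {"delta_pos": [0, 0, -20], "roll": 0, "jaw": 15},
    {"delta_pos": [0, 0, -55], "roll": 0, "jaw": 15},
    {"delta_pos": [2, -5, -95], "roll": 0, "jaw": 15},
    {"delta_pos": [8, -25, -130], "roll": 0, "jaw": 15},
    {"delta_pos": [20, -55, -150], "roll": 0, "jaw": 15},
    {"delta_pos": [32, -92, -151], "roll": 0, "jaw": 15},
    {"delta_pos": [44, -130, -151], "roll": 0.2, "jaw": 15},
    {"delta_pos": [56, -168, -151], "roll": 0.4, "jaw": 15},
    {"delta_pos": [66, -206, -151], "roll": 0.6, "jaw": 15},
    {"delta_pos": [76, -244, -151], "roll": 0.8, "jaw": 15},
    {"delta_pos": [86, -280, -151], "roll": 1, "jaw": 15},
    {"delta_pos": [94, -312, -151], "roll": 1, "jaw": 15},
    {"delta_pos": [98, -332, -151], "roll": 1, "jaw": 15},
    {"delta_pos": [98.5, -339.5, -151], "roll": 1, "jaw": 15},
    {"delta_pos": [98.5, -339.5, -151], "roll": 1, "jaw": 15},
    {"delta_pos": [98.5, -339.5, -151], "roll": 1, "jaw": 15},
  ],
)

```text
time_s: 3.53
ee_pos: [434.9, -229.4, 158.8]
ee_rot: [179.9, -0.0, -176.3]
force: [-0.2, 0.0, -1.5]
gripper_width: 25.7
gripper_force: 25.0
```

Run:
```python
from h import *
s=env.state();print(s['time_s'],s['ee_pos'],s['ee_rot'],s['gripper_width'],s['gripper_force'],s['force'])
go([435.6,-229.8,94],183.7)
```

```text
3.5333 [ 434.94381809 -229.41701207  158.79413904] [ 1.79932382e+02 -1.82302579e-02 -1.76300316e+02] 25.7394249020967 24.999758899211884 [-0.24500986  0.02296273 -1.49258403]
delta [-0.6, -0.4, 64.8] roll -0.0 rows>= 1.6
```

Descend to about 3 mm above the platform, then look.

>>> arm_command(
  rows=[
    {"delta_pos": [0, 0, 25], "roll": 0, "jaw": 15},
    {"delta_pos": [0, 0, 50], "roll": 0, "jaw": 15},
    {"delta_pos": [0, 0, 64], "roll": 0, "jaw": 15},
    {"delta_pos": [0, 0, 65], "roll": 0, "jaw": 15},
    {"delta_pos": [0, 0, 65], "roll": 0, "jaw": 15},
    {"delta_pos": [0, 0, 65], "roll": 0, "jaw": 15},
  ],
)

```text
time_s: 4.03
ee_pos: [436.0, -229.5, 94.9]
ee_rot: [-180.0, 0.1, -176.2]
force: [0.9, -0.1, -0.0]
gripper_width: 25.6
gripper_force: 25.0
```

Run:
```python
from h import *
s=env.state();print(s['time_s'],s['ee_pos'],s['ee_rot'],s['gripper_width'],s['gripper_force'],s['force'])
out=[]
for n in('scene','top'):
    f=grab(n,n+'2'); wings(f)
    P=cloud(f);i=f['img'].astype(int);m=(i[...,0]-i[...,2]>60)&(i[...,0]-i[...,1]>30)&(abs(P[...,1]+225)<80)&(P[...,2]>80)&(P[...,0]<640)
    q=P[m];print(n,len(q),'z',np.percentile(q[:,2],[5,50,95]).round(1) if len(q) else '')
    u,v=proj(f,[530,-225,100]).astype(int); c=f['img'][v-38:v+38,u-50:u+50]; print(n,'crop org',u-50,v-38)
    out.append(cv2.resize(c,None,fx=6 if 0 else 7.5,fy=7.5,interpolation=cv2.INTER_CUBIC)); cv2.imwrite(f'pics/{n}2.png',out[-1])
```

```text
4.0333 [ 436.02509535 -229.46486665   94.85906243] [-1.79964722e+02  8.06914840e-02 -1.76177664e+02] 25.6418254125701 24.99968647956848 [ 0.86287031 -0.12225667 -0.01823263]
wing n 107 mid [ 562.3 -213.5] len 66.2 ang 115.5 z 139.8
scene 256 z [ 94.7 101.3 106.5]
scene crop org 211 117
wing n 26 mid [ 558.6 -218.8] len 65.3 ang 119.0 z 138.0
top 321 z [ 91.  102.3 190.9]
top crop org 320 196
```

View pics/top2.png

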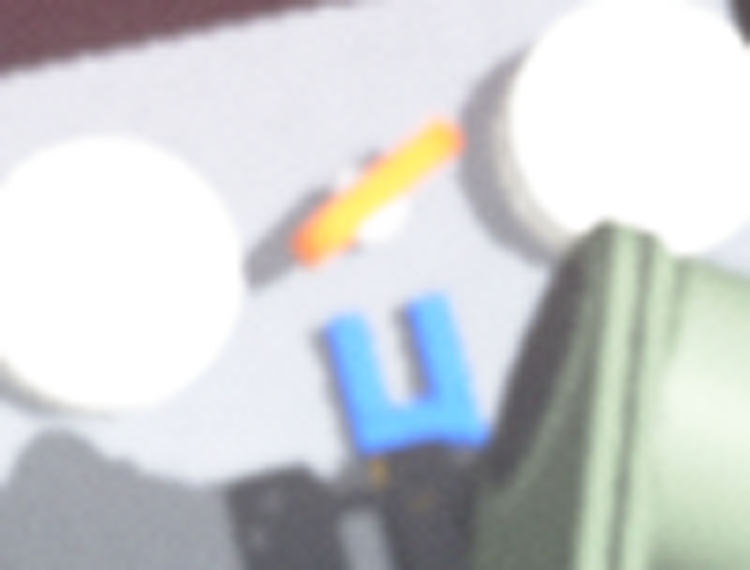

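View pics/scene2.png

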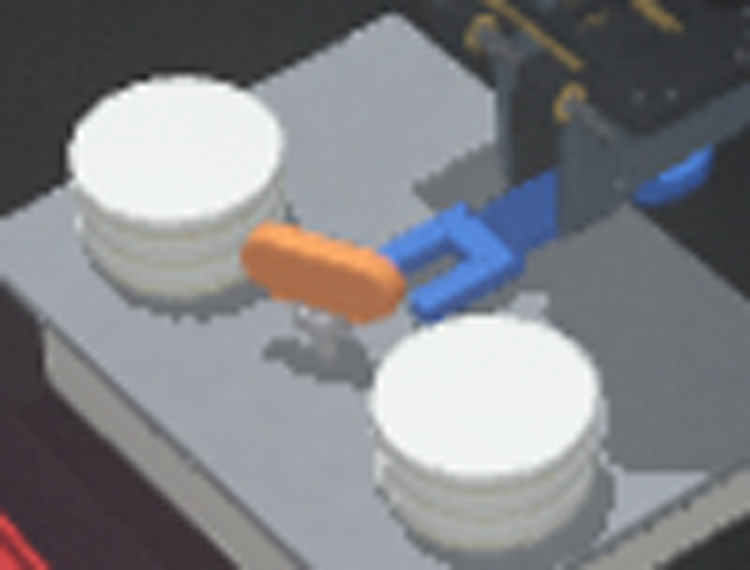

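The fork is level in front of the nut. In the top picture its slot middle is at the tips (388,312) and at the closed end (404,408). I compare it with the platform's centre line in the same camera.

Run:
```python
from h import *
for n in('top','scene'):
    f=load(n+'2');f0=load(n+'0');P=cloud(f0);i=f0['img'].astype(int);b,g,r=i[...,0],i[...,1],i[...,2]
    # platform edges in the free picture
    c=np.array(dict(top=(522.64,-224.54),scene=(523.29,-222.37))[n]);y=np.radians(3.65)
    u=np.array([np.cos(y),np.sin(y)]);v=np.array([-u[1],u[0]])
    st=c+37.5*u; print(n,'stud from platform',st.round(1))
    m=(r>150)&(r-b>70)&(abs(P[...,0]-560)<50)&(abs(P[...,1]+220)<50)&(P[...,2]>137)
    q=P[m][:,:2];w,V=np.linalg.eigh(np.cov(q.T));a=V[:,1];mu=q.mean(0);t=(q-mu)@a;print(' wing top',len(q),(mu+a*(t.max()+t.min())/2).round(1),mu.round(1),np.ptp(t).round(),(np.degrees(np.arctan2(a[1],a[0]))%180).round(1))
    pts=dict(top=[(388,312),(404,408)],scene=[(405,280),(463,243)])[n]
    o=dict(top=(320,196),scene=(211,117))[n]
    for k,(pu,pv) in enumerate(pts):
        X=onz(f,o[0]+(pu+.5)/7.5-.5,o[1]+(pv+.5)/7.5-.5,102)[:2]; d=X-st; print(' slot',('tip','closed')[k],X.round(1),'along',(d@u).round(1),'lat',(d@v).round(1))
    s=env.state()['ee_pos'][:2]-st;print(' tcp',(s@u).round(1),(s@v).round(1))
    # fork from depth
    Q=cloud(f);j=f['img'].astype(int);m=(j[...,0]-j[...,2]>60)&(j[...,0]-j[...,1]>30)&(abs(Q[...,2]-102)<4);q=Q[m][:,:2]-st;al=q@u;la=q@v
    k=(al>-70)&(al<-38)&(abs(la)<30);print(' fork',k.sum(),'lat',np.percentile(la[k],[2,98]).round(1),'max along',np.percentile(al[abs(la)<30],99).round(1))
```

```text
top stud from platform [ 560.1 -222.2]
 wing top 105 [ 559.  -220.1] [ 559.2 -220.4] 62.0 120.8
 slot tip [ 523.3 -225. ] along -36.9 lat -0.5
 slot closed [ 490.2 -223.8] along -69.8 lat 2.8
 tcp -124.1 0.1
 fork 128 lat [-21.   20.4] max along -36.0
scene stud from platform [ 560.7 -220. ]
 wing top 76 [ 560.4 -218.1] [ 559.7 -216.9] 59.0 120.6
 slot tip [ 521.  -222.3] along -39.8 lat 0.2
 slot closed [ 489.9 -226.4] along -71.1 lat -1.8
 tcp -124.9 -2.1
 fork 65 lat [-20.9  21.9] max along -35.9
```

The fork is on the centre line and its tips are 36 mm short of the stud, so home is about 65 mm further on. Lower by 3 mm and advance.

>>> arm_command(
  rows=[
    {"delta_pos": [0, 0.7, 3], "roll": 0, "jaw": 15},
    {"delta_pos": [-5, 0.7, 3], "roll": 0, "jaw": 15},
    {"delta_pos": [-10, 0.7, 3], "roll": 0, "jaw": 15},
    {"delta_pos": [-15, 0.7, 3], "roll": 0, "jaw": 15},
    {"delta_pos": [-20, 0.7, 3], "roll": 0, "jaw": 15},
    {"delta_pos": [-25, 0.7, 3], "roll": 0, "jaw": 15},
    {"delta_pos": [-30, 0.7, 3], "roll": 0, "jaw": 15},
    {"delta_pos": [-34, 0.7, 3], "roll": 0, "jaw": 15},
    {"delta_pos": [-38, 0.7, 3], "roll": 0, "jaw": 15},
    {"delta_pos": [-42, 0.7, 3], "roll": 0, "jaw": 15},
    {"delta_pos": [-45, 0.7, 3], "roll": 0, "jaw": 15},
    {"delta_pos": [-45, 0.7, 3], "roll": 0, "jaw": 15},
  ],
)

```text
time_s: 5.13
ee_pos: [480.8, -226.4, 90.9]
ee_rot: [-180.0, 0.0, -176.2]
force: [0.1, -0.4, -1.4]
gripper_width: 25.4
gripper_force: 25.0
```

>>> arm_command(
  rows=[
    {"delta_pos": [-4, 0, 0], "roll": 0, "jaw": 15},
    {"delta_pos": [-8, 0, 0], "roll": 0, "jaw": 15},
    {"delta_pos": [-12, 0, 0], "roll": 0, "jaw": 15},
    {"delta_pos": [-15, 0, 0], "roll": 0, "jaw": 15},
    {"delta_pos": [-17, 0, 0], "roll": 0, "jaw": 15},
    {"delta_pos": [-18, 0, 0], "roll": 0, "jaw": 15},
    {"delta_pos": [-18, 0, 0], "roll": 0, "jaw": 15},
  ],
)

```text
time_s: 5.72
ee_pos: [498.2, -225.2, 90.9]
ee_rot: [180.0, 0.0, -176.2]
force: [0.3, 0.5, -2.2]
gripper_width: 25.8
gripper_force: 25.0
```

>>> arm_command(
  rows=[
    {"delta_pos": [-1, 0, 0], "roll": 0, "jaw": 15},
    {"delta_pos": [-2, 0, 0], "roll": 0, "jaw": 15},
    {"delta_pos": [-2, 0, 0], "roll": 0, "jaw": 15},
  ],
)

```text
time_s: 5.97
ee_pos: [499.2, -225.0, 90.8]
ee_rot: [180.0, -0.1, -176.2]
force: [-3.0, -0.4, -0.5]
gripper_width: 25.8
gripper_force: 25.0
```

>>> arm_command(
  rows=[
    {"delta_pos": [-1, 0, 0], "roll": 0, "jaw": 15},
    {"delta_pos": [-2, 0, 0], "roll": 0, "jaw": 15},
    {"delta_pos": [-2, 0, 0], "roll": 0, "jaw": 15},
  ],
)

```text
time_s: 6.22
ee_pos: [499.4, -224.9, 90.7]
ee_rot: [180.0, -0.3, -176.2]
force: [-8.1, -1.4, 2.9]
gripper_width: 25.8
gripper_force: 25.0
```

Home: the push force rose at x = 499.3, against 499.4 predicted. Set it down, open a little and lift clear.

>>> arm_command(
  rows=[
    {"delta_pos": [0, 0, 0.7], "roll": 0, "jaw": 15},
    {"delta_pos": [0, 0, 0.7], "roll": 0, "jaw": 15},
    {"delta_pos": [0, 0, 0.7], "roll": 0, "jaw": 45},
    {"delta_pos": [0, 0, 0.7], "roll": 0, "jaw": 45},
    {"delta_pos": [0, 0, 0.7], "roll": 0, "jaw": 45},
    {"delta_pos": [0, 0, -20], "roll": 0, "jaw": 45},
    {"delta_pos": [10, 0, -55], "roll": 0, "jaw": 45},
    {"delta_pos": [50, 0, -90], "roll": 0, "jaw": 45},
    {"delta_pos": [90, 0, -100], "roll": 0, "jaw": 45},
    {"delta_pos": [120, 0, -100], "roll": 0, "jaw": 45},
    {"delta_pos": [120, 0, -100], "roll": 0, "jaw": 45},
  ],
)

```text
time_s: 7.13
ee_pos: [377.2, -232.1, 192.3]
ee_rot: [-180.0, -0.1, -176.4]
force: [0.1, 1.5, 0.0]
gripper_width: 40.8
gripper_force: 0.0
```

Run:
```python
from h import *
s=env.state();print(s['time_s'],s['ee_pos'],s['ee_rot'],s['gripper_width'],s['qpos'],s['force'])
f=grab('top','top3');g=grab('scene','scene3');wings(f);wings(g)
def crop(f,k):
    u,v=proj(f,[530,-222,100]).astype(int);return cv2.resize(f['img'][v-40:v+40,u-50:u+50],None,fx=k,fy=k,interpolation=cv2.INTER_CUBIC)
cv2.imwrite('pics/b3.png',np.hstack([crop(f,4),crop(g,4)]))
go([560.2,-221.3,165],118)
```

```text
7.1333 [ 377.17524679 -232.14438764  192.28166023] [-1.79976701e+02 -9.02717444e-02 -1.76370889e+02] 40.82216141218329 [-3.30443829e+01  7.37066777e+00  1.07659905e+02 -8.00891868e-02
  6.50279361e+01 -1.26639663e+02] [0.08402684 1.52329557 0.04975437]
wing n 17 mid [ 558.9 -219.7] len 63.7 ang 117.1 z 139.6
wing n 113 mid [ 563. -213.] len 65.8 ang 115.6 z 139.8
delta [-178.5, 0.3, 26.7] roll 13.13 rows>= 9.2
```

View pics/b3.png

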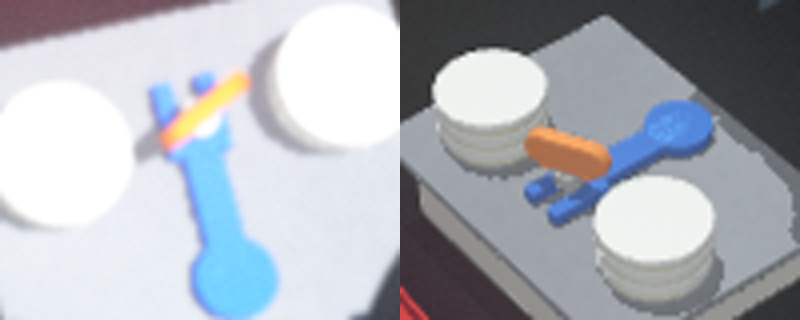

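The fork sits round the stud under the nut, straight in, and both stacks are standing. Now the wing nut: move above it at yaw 118.

>>> arm_command(
  rows=[
    {"delta_pos": [-10, 0, 0], "roll": 1.3, "jaw": 45},
    {"delta_pos": [-30, 0, 0], "roll": 2.6, "jaw": 45},
    {"delta_pos": [-50, 0, 0], "roll": 3.9, "jaw": 45},
    {"delta_pos": [-70, 0, 0], "roll": 5.2, "jaw": 45},
    {"delta_pos": [-90, 0, 0], "roll": 6.5, "jaw": 45},
    {"delta_pos": [-110, 0, 0], "roll": 7.8, "jaw": 45},
    {"delta_pos": [-130, 0, 5], "roll": 9.1, "jaw": 45},
    {"delta_pos": [-150, 0, 12], "roll": 10.4, "jaw": 45},
    {"delta_pos": [-168, 0, 18], "roll": 11.7, "jaw": 45},
    {"delta_pos": [-178, 0, 22], "roll": 13.1, "jaw": 45},
    {"delta_pos": [-178.5, 0, 22], "roll": 13.1, "jaw": 45},
    {"delta_pos": [-178.5, 0, 22], "roll": 13.1, "jaw": 45},
    {"delta_pos": [-178.5, 0, 22], "roll": 13.1, "jaw": 45},
  ],
)

```text
time_s: 8.32
ee_pos: [560.6, -220.9, 168.6]
ee_rot: [-180.0, -0.0, 118.4]
force: [0.3, -0.3, -0.8]
gripper_width: 41.2
gripper_force: 0.0
```

Run:
```python
from h import *
go([560.2,-221.3,117],118)
```

```text
delta [-0.2, -0.5, 51.6] roll 0.08 rows>= 1.2
```

>>> arm_command(
  rows=[
    {"delta_pos": [0, -0.5, 15], "roll": 0, "jaw": 45},
    {"delta_pos": [0, -0.5, 30], "roll": 0, "jaw": 45},
    {"delta_pos": [0, -0.5, 43], "roll": 0, "jaw": 45},
    {"delta_pos": [0, -0.5, 51], "roll": 0, "jaw": 45},
    {"delta_pos": [0, -0.5, 51.5], "roll": 0, "jaw": 45},
    {"delta_pos": [0, -0.5, 51.5], "roll": 0, "jaw": 45},
  ],
)

```text
time_s: 8.82
ee_pos: [559.8, -221.5, 117.7]
ee_rot: [180.0, -0.0, 118.3]
force: [0.7, 0.1, 0.6]
gripper_width: 41.2
gripper_force: 0.0
```

>>> arm_command(
  rows=[
    {"delta_pos": [0, 0, 0], "roll": 0, "jaw": 5},
    {"delta_pos": [0, 0, 0], "roll": 0, "jaw": 5},
    {"delta_pos": [0, 0, 0], "roll": 0, "jaw": 5},
    {"delta_pos": [0, 0, 0], "roll": 0, "jaw": 5},
    {"delta_pos": [0, 0, 0], "roll": 0, "jaw": 5},
    {"delta_pos": [0, 0, 0], "roll": 0, "jaw": 5},
  ],
  squeeze=15,
)

```text
time_s: 9.32
ee_pos: [560.3, -221.4, 117.8]
ee_rot: [180.0, 0.0, 118.3]
force: [0.5, 0.4, 0.9]
gripper_width: 12.2
gripper_force: 15.0
```

Gripped the wings at 12.2 mm, with no side force. Turn clockwise, following the sink of 0.22 mm per roll unit.

>>> arm_command(
  rows=[
    {"delta_pos": [0, 0, 0.3], "roll": 1.2, "jaw": 5},
    {"delta_pos": [0, 0, 0.5], "roll": 2.4, "jaw": 5},
    {"delta_pos": [0, 0, 0.8], "roll": 3.6, "jaw": 5},
    {"delta_pos": [0, 0, 1.0], "roll": 4.8, "jaw": 5},
    {"delta_pos": [0, 0, 1.3], "roll": 6, "jaw": 5},
    {"delta_pos": [0, 0, 1.6], "roll": 7.2, "jaw": 5},
    {"delta_pos": [0, 0, 1.8], "roll": 8.4, "jaw": 5},
    {"delta_pos": [0, 0, 2.1], "roll": 9.6, "jaw": 5},
    {"delta_pos": [0, 0, 2.4], "roll": 10.8, "jaw": 5},
    {"delta_pos": [0, 0, 2.6], "roll": 12, "jaw": 5},
    {"delta_pos": [0, 0, 2.9], "roll": 13.2, "jaw": 5},
    {"delta_pos": [0, 0, 3.1], "roll": 14.4, "jaw": 5},
    {"delta_pos": [0, 0, 3.4], "roll": 15.6, "jaw": 5},
    {"delta_pos": [0, 0, 3.7], "roll": 16.8, "jaw": 5},
    {"delta_pos": [0, 0, 3.9], "roll": 18, "jaw": 5},
    {"delta_pos": [0, 0, 4.2], "roll": 19.2, "jaw": 5},
    {"delta_pos": [0, 0, 4.5], "roll": 20.4, "jaw": 5},
    {"delta_pos": [0, 0, 4.7], "roll": 21.4, "jaw": 5},
    {"delta_pos": [0, 0, 4.7], "roll": 21.4, "jaw": 5},
    {"delta_pos": [0, 0, 4.7], "roll": 21.4, "jaw": 5},
  ],
)

```text
time_s: 10.98
ee_pos: [559.7, -221.1, 113.1]
ee_rot: [-180.0, 0.0, 11.4]
force: [-1.4, 1.4, 2.9]
gripper_width: 11.8
gripper_force: 15.0
```

```bash
python3 -c "
from h import *
s=env.state();print(s['ee_rot'],s['torque'],s['force'],s['gripper_width'],s['qpos'])"
```

```text
[-1.79967328e+02  1.90683449e-02  1.13645753e+01] [ 0.19437024  0.5247217  -0.00234253] [-1.39802147  1.36096856  2.88492406] 11.773779637979766 [-2.26624712e+01  2.51333865e+01  9.43721050e+01  1.88464249e-02
  6.05285961e+01  5.59636818e+01]
```

>>> arm_command(
  rows=[
    {"delta_pos": [0, 0, 0.1], "roll": 0.6, "jaw": 5},
    {"delta_pos": [0, 0, 0.3], "roll": 1.2, "jaw": 5},
    {"delta_pos": [0, 0, 0.3], "roll": 1.5, "jaw": 5},
    {"delta_pos": [0, 0, 0.3], "roll": 1.8, "jaw": 5},
    {"delta_pos": [0, 0, 0.3], "roll": 2.1, "jaw": 5},
    {"delta_pos": [0, 0, 0.3], "roll": 2.3, "jaw": 5},
    {"delta_pos": [0, 0, 0.3], "roll": 2.3, "jaw": 5},
    {"delta_pos": [0, 0, 0.3], "roll": 2.3, "jaw": 5},
  ],
  squeeze=25,
)

```text
time_s: 11.65
ee_pos: [559.6, -221.1, 112.7]
ee_rot: [-180.0, 0.0, -0.1]
force: [-2.5, 3.1, 5.4]
gripper_width: 12.6
gripper_force: 25.9
```

```bash
python3 -c "
from h import *
s=env.state();print(s['ee_rot'],s['torque'],s['force'],s['gripper_width'],s['effort'])"
```

```text
[-1.79993428e+02  4.18321579e-02 -6.96588306e-02] [0.42090806 0.63730017 0.93688233] [-2.4913701   3.10968338  5.39110316] 12.629762289518506 [ -1.75576642 -42.20014215 -20.85984349   0.15881195  -1.08327057
   0.95734857]
```

The torque rose to 0.94 N m against 0.06 N m of friction, so the nut is tight at its stop. Release and retreat.

>>> arm_command(
  rows=[
    {"delta_pos": [0, 0, 0], "roll": 0, "jaw": 38},
    {"delta_pos": [0, 0, 0], "roll": 0, "jaw": 38},
    {"delta_pos": [0, 0, 0], "roll": 0, "jaw": 38},
    {"delta_pos": [0, 0, 0], "roll": 0, "jaw": 38},
    {"delta_pos": [0, 0, -20], "roll": 0, "jaw": 38},
    {"delta_pos": [0, 0, -45], "roll": 0, "jaw": 38},
    {"delta_pos": [-10, 0, -75], "roll": 0, "jaw": 38},
    {"delta_pos": [-45, 0, -90], "roll": 0, "jaw": 38},
    {"delta_pos": [-85, 0, -90], "roll": 0, "jaw": 38},
    {"delta_pos": [-125, 0, -90], "roll": 0, "jaw": 38},
    {"delta_pos": [-165, 0, -90], "roll": 0, "jaw": 38},
    {"delta_pos": [-180, 0, -90], "roll": 0, "jaw": 38},
    {"delta_pos": [-180, 0, -90], "roll": 0, "jaw": 38},
    {"delta_pos": [-180, 0, -90], "roll": 0, "jaw": 38},
  ],
)

```text
time_s: 12.82
ee_pos: [380.1, -220.9, 202.9]
ee_rot: [180.0, -0.1, -0.3]
force: [0.8, -0.2, 0.8]
gripper_width: 34.6
gripper_force: 0.0
```

Run:
```python
from h import *
f=grab('top','top4');g=grab('scene','scene4');wings(f);wings(g)
def crop(f,k):
    u,v=proj(f,[530,-222,100]).astype(int);return cv2.resize(f['img'][v-40:v+40,u-50:u+50],None,fx=k,fy=k,interpolation=cv2.INTER_CUBIC)
cv2.imwrite('pics/b4.png',np.hstack([crop(f,4),crop(g,4)]))
```

```text
wing n 58 mid [ 557.9 -215.2] len 60.5 ang 3.4 z 133.4
wing n 78 mid [ 568.6 -212.6] len 66.7 ang 8.0 z 135.7
```

View pics/b4.png

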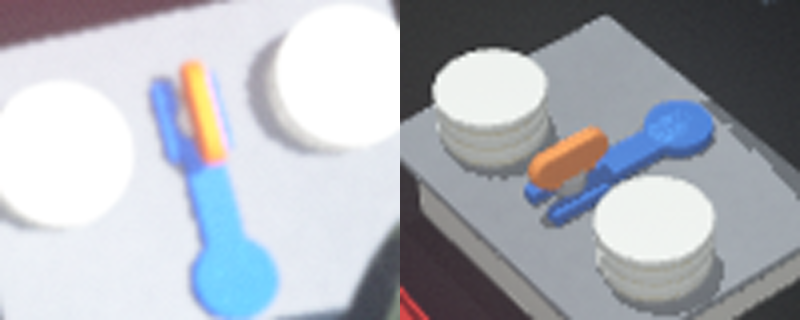

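The wings now lie along the bracket (3.4° measured, 3.7° expected). The bracket is home and both stacks are where they were.

```bash
python3 -c "
from workcell import env
print(env.job_done())"
```

```text
the job is handed in; nothing more can be done
None
```

The new round-headed bracket, matching the sample, is fully home round the stud, the wing nut is turned clockwise tight against its stop and released, and the job was handed in at about 13 s on the robot's clock.

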